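# Stamp the chocolate bar: catch off, then press handle down

### The job

A plain chocolate bar is waiting in the press with the red handle. Release that press's safety catch by sliding its yellow tab outwards, away from the press, and then bring the red handle all the way down to stamp the bar. Leave the handle down and the catch released, and do not touch the press with the blue handle.

Things in the scene. Friction and masses are not known exactly. Their poses are not given: they have to be found in the camera images.
- red_press: white bench press with red cross-bar handle, fixed; a plain chocolate bar 80x80x12 mm in its bed. Origin: table top, mid-base. x: front (handle side) to back, y: its left (catch side), z up. In this frame, mm: base x -90..110, y -75..75; hinge line of the handle along y at x 50, z 150; catch guide x -17..15, y 30..58, top z 205; column and head within y -30..30, below z 173
- red_catch (a joint): red press's catch: 12 mm steel bolt under the raised handle arm, blocking it, with upright yellow tab. m: 0 engaged, grows along press +y to stop 0.035; handle free from 0.025. About 2 N, no spring, stays put. In press frame, mm: tab 22 (x) x 10 (y), z 180..240, centre x -1, y 130 + slide; bolt axis z 186, running inwards from the tab. Push its inner face or pinch across x
- red_handle (a joint): red press's handle: arm 20 wide, 16 thick; red cross-bar at its end, 20 dia, 84 long, along press y, centred at y 0, 170 from hinge line (mm). rad: 0 raised (arm to front, 50 deg = 0.873 up), grows downwards to stop 0.87 (level). Bar centre in press frame: x = 50-170cos(0.873-v), z = 150+170sin(0.873-v): x -59, z 280 to x -120, z 150. Push 3 to 7 N, no spring, stays put; blocked by the catch
- blue_press: the other press, not to be touched: same shape, size, frame and origin as the red one, also with a yellow catch tab, but a blue cross-bar and an empty bed

How it is judged:
On the way, in this order (a step that is already met when the one before it is completed fails the run):
1. the red press's catch is slid at least 25 mm out while its handle is still raised (within 0.12 rad of its start) (value of joint red_catch above 0.025 m and value of joint red_handle below 0.12 rad), for 0.1 s.
2. then the red handle is brought down to within 10 degrees of its stop (value of joint red_handle above 0.69 rad), for 0.2 s.
At the end, for the whole second after the job is handed in: The red handle rests down, within 10 degrees (0.18 rad) of its stop, and the red press's catch is still slid out by at least 25 mm of its 35 mm (value of joint red_handle above 0.69 rad and value of joint red_catch above 0.025 m and velocity of joint red_handle below 0.05 rad/s); the robot touches nothing.
It fails at once if the red handle is forced down (more than 0.2 rad) while its catch is still engaged (slid less than 20 mm) (value of joint red_handle above 0.2 rad and value of joint red_catch below 0.02 m).
It fails at once if the blue press is touched (more than 1 N) (contact force between any of the fingers, the arm and blue_press above 1 N).
It also fails if it takes over 45 s, if anything falls off the work surface, if the arm or the gripper's body presses on something with over 40 N, if the wrist force passes 120 N, or if a joint passes its speed limit or range.

### The arm

A 6-joint arm with a two-finger parallel gripper is mounted at the origin on the work surface. World frame = base frame: x ahead of the robot, y to its left, z up, the work surface at z = 0. Lengths are in m, angles in rad, forces in N, time in s.
With the tool pointing down it reaches from about 0.425 to 1.125 m from the base axis. Payload 14.9 kg.
Tool frame: the origin (TCP) lies at the very end of the fingers, on their centre line; the grasp point (between the pads) lies 19 mm behind it; z points along the fingers, y is the direction in which the jaws open and shut (so a half turn about z gives the same grasp; the last joint's range is limited). The gripper opens to 91 mm and grips with 3 to 60 N. Pads are 32 mm wide; open, the fingers measure 118 mm over their backs; the gripper's body (76 mm by 178 mm) begins 60 mm behind the grasp point.
Start: joints at [-1.226, 0.379, 1.734, -0, 1.028, -0.033], TCP at [0.258, -0.651, 0.193] pointing down, gripper open.
Joint ranges: [-2.77, 2.77], [-0.74, 2.19], [0, 2.66], [-1.06, 4.2], [0.31, 2.87], [-3.08, 3.08]. Speed limits (rad/s): [1.89, 1.89, 2.39, 3.14, 3.14, 3.14].

### API

Orientations are given as a unit quaternion [w, x, y, z].
In Python, from cell import manip gives the robot as it stands.
- The arm moves only by the shell command python3 -m crank 'ROWS' [FORCE]. ROWS is JSON, one flat list of numbers, 7 for each row, row after row: the opening, from 0 (shut) to 1 (fully open), then the shift along the tool's x, y, z scaled (see below), then the turn, a rotation vector about the tool's x, y, z scaled (see below). A call has 1 to 8 rows; each row is the pose to reach, as a shift and turn from the pose measured when the call began, along the tool's axes at that moment, turning the shorter way round; what a row does not reach only later rows make up. The controller multiplies each number of a shift by 250 mm and each number of a turn by pi rad. A row lasts 1/12 s, in which the tool goes at most 41.7 mm and 7.16 degrees, less where a joint would pass 70% of its speed; a pose out of reach is approached as far as the arm can. A call with a number of a shift or a turn outside -1 to 1 is refused whole. A call with a gripper value outside its range is refused whole. The fingers move at their own pace and stop on an object; FORCE is the grip in N (left out, the last holds). Time passes only in rows, so rows that repeat a pose let the fingers close. It gives the time, the measured TCP pose, the force and the opening at its end, in the units of the state.
- manip.get_obs(): the state, without advancing time (a new reading comes with each control period).
- manip.get_image(name): name is "scene" or "top"; returns a dict with "image" (480x640x3 uint8, red, green, blue), "mtx" (3x3 intrinsics, pixels), "xyz" and "rotation" of the camera in the world. Camera axes: x right, y down, z forward; pixel columns grow to the right and rows downward; lengths in m; the calibration is good to about 2 mm. A picture is of the moment at which its call begins. There is no depth.
- manip.sign_off(): hands the job in, once; it reports no verdict.
The state is a dict: "t": time; "joint_positions": joint angles; "joint_vel": joint speeds; "effort": joint torques, N m; "position": TCP position; "tool_rot": TCP orientation; "force": force on the tool from outside, world axes, zero at the start; "wrist_torque": the same for the moment, N m; "opening": opening from 0.0 (shut) to 1.0 (fully open).
Only numpy, scipy, OpenCV 4.12 (cv2) and the standard library are available. Lean on these libraries where they do the work, as an engineer would, in place of code of your own. Each camera call takes 0.05 s, during which the arm holds its last target.

## Working session

There is one attempt and no reset: what is moved stays moved. The work goes in short steps, Python scripts to look and compute and a shell command to move; the robot and the scene stay as the last step left them, time stands still between calls to the robot, and variables do not carry over. Pictures are saved under pics/ and viewed, and the job is handed in when it is done.

```bash
ls; mkdir -p pics
python3 - <<'E'
from cell import manip
import cv2
for n in("scene","top"):
    d=manip.get_image(n); cv2.imwrite(f"pics/{n}0.png",d["image"][:,:,::-1]); print(n,d["mtx"].tolist(),d["xyz"],d["rotation"])
o=manip.get_obs();print(o)
E
```

```text
pics
scene [[462.285022996804, 0.0, 317.75761620764763], [0.0, 462.285022996804, 237.77881489205936], [0.0, 0.0, 1.0]] [ 1.24134248 -0.09334334  0.7903632 ] [-0.29377011  0.69242561  0.61148319 -0.24563021]
top [[439.9231486438985, 0.0, 318.4113099835888], [0.0, 439.9231486438985, 237.41211690411612], [0.0, 0.0, 1.0]] [0.5215519  0.00582959 0.97980794] [-0.01665729  0.71153599 -0.70130143  0.04019166]
{'t': 0.1, 'joint_positions': array([-1.22626346e+00,  3.79345639e-01,  1.73471975e+00, -1.39160415e-05,
        1.02852745e+00, -3.33260165e-02]), 'joint_vel': array([ 3.86491424e-05, -1.71118963e-03, -7.10714071e-04,  1.07988590e-03,
       -9.89265758e-04,  4.15170013e-04]), 'effort': array([ 3.52942800e-03, -7.65033603e+01, -4.35285938e+01,  6.53747306e-02,
        3.98376002e-02, -2.03840204e-05]), 'position': array([ 0.25809717, -0.65026957,  0.1921625 ]), 'tool_rot': array([-4.93130222e-04,  9.82205059e-01,  1.87810999e-01, -8.33889935e-05]), 'force': array([0.34831808, 0.24975014, 0.59763169]), 'wrist_torque': array([-0.04725548,  0.0080342 ,  0.00521644]), 'opening': 0.9983452995534646}
```

View pics/scene0.png

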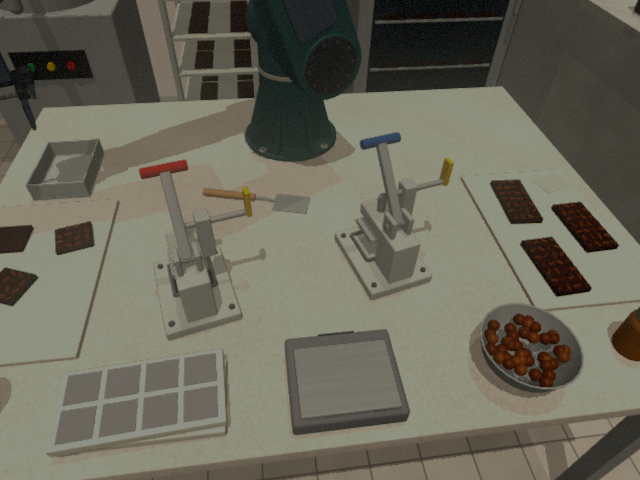

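View pics/top0.png

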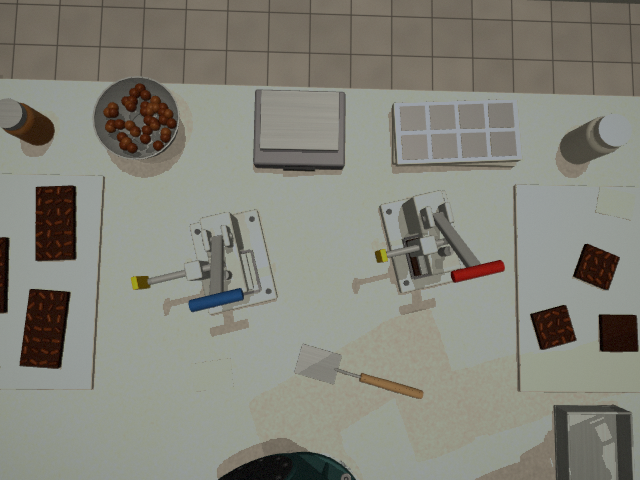

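```bash
cat > h.py <<'E'
import numpy as np,cv2
from cell import manip
from scipy.spatial.transform import Rotation as R
def cam(n):
    d=manip.get_image(n); q=np.array(d["rotation"]); 
    return d["image"],d["mtx"],np.array(d["xyz"]),R.from_quat(q[[1,2,3,0]]).as_matrix()
def ray(c,p):
    v=c[3]@np.linalg.inv(c[1])@np.array([p[0],p[1],1.]);return c[2],v/np.linalg.norm(v)
def tri(c1,p1,c2,p2):
    a,u=ray(c1,p1);b,v=ray(c2,p2)
    s=np.linalg.lstsq(np.c_[u,-v],b-a,rcond=None)[0]
    A=a+s[0]*u;B=b+s[1]*v
    return (A+B)/2,np.linalg.norm(A-B)
def plane(c,p,z):
    a,u=ray(c,p);return a+u*(z-a[2])/u[2]
def proj(c,P):
    q=c[1]@(c[3].T@(np.array(P)-c[2]));return q[:2]/q[2]
def blobs(c,col):
    h=cv2.cvtColor(c[0],cv2.COLOR_RGB2HSV);H,S,V=cv2.split(h)
    m={'red':((H<6)|(H>174))&(S>190)&(V>90),'yel':(H>18)&(H<34)&(S>150)&(V>60)}[col]
    n,l,st,ce=cv2.connectedComponentsWithStats(m.astype(np.uint8))
    out=[]
    for i in range(1,n):
        if st[i,4]>40:
            ys,xs=np.where(l==i);pts=np.c_[xs,ys].astype(np.float32)
            out.append((st[i].tolist(),ce[i],cv2.minAreaRect(pts)))
    return out
E
python3 - <<'E'
from h import *
np.set_printoptions(precision=4,suppress=True)
for n in("scene","top"):
    c=cam(n)
    for k in('red','yel'):
        for b in blobs(c,k):print(n,k,b[0],b[1],b[2])
    cv2.imwrite(f"pics/{n}z.png",cv2.resize((c[0][150:250,130:270] if n=="scene" else c[0][180:310,350:520])[:,:,::-1],None,fx=4.5,fy=4.5,interpolation=cv2.INTER_CUBIC))
E
```

```text
scene yel [47, 62, 8, 9, 57] [50.4386 66.1579] ((50.5, 66.0), (8.0, 7.0), 90.0)
scene yel [441, 158, 12, 28, 197] [446.4975 170.4162] ((446.11767578125, 171.5294189453125), (8.731283187866211, 27.163990020751953), 14.03624439239502)
scene yel [243, 187, 9, 30, 159] [246.8491 200.7799] ((247.1719970703125, 201.19601440429688), (29.42665672302246, 6.350433826446533), 79.69515228271484)
top red [452, 261, 52, 21, 535] [477.8542 270.415 ] ((478.0599670410156, 270.4636535644531), (10.859434127807617, 51.06149673461914), 77.19573211669922)
top yel [375, 249, 13, 13, 125] [381.032 255.504] ((380.91180419921875, 255.6470947265625), (12.369317054748535, 10.186494827270508), 75.96376037597656)
top yel [131, 276, 19, 14, 197] [139.4721 282.0761] ((139.88998413085938, 281.7300109863281), (12.727922439575195, 17.111984252929688), 81.8698959350586)
```

View pics/topz.png

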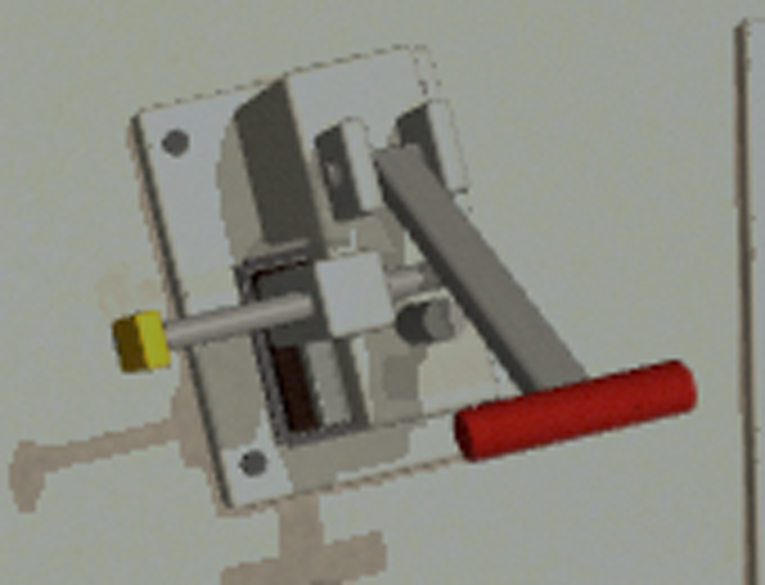

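View pics/scenez.png

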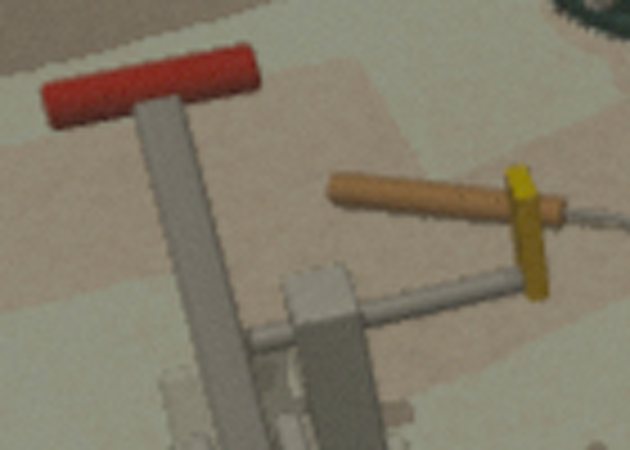

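Run:
```python
from h import *
np.set_printoptions(precision=4,suppress=True)
s=cam("scene");t=cam("top")
L=tri(s,(186.9,164.5),t,(453.8,276.7));Rr=tri(s,(140.5,173.5),t,(503.3,266));T=tri(s,(246,190.7),t,(383.5,255.8))
C=(L[0]+Rr[0])/2
print("L",L,"R",Rr,"C",C,"T",T,np.linalg.norm(L[0]-Rr[0]))
Tp=plane(t,(383.5,255.8),.24);print("Tplane",Tp, plane(s,(246,190.7),.24))
P=[plane(t,p,.28) for p in((453.8,276.7),(503.3,266))];print("barplane",P,plane(t,(478,270.5),.28),np.linalg.norm(P[0]-P[1]))
d=P[0]-P[1];print("y axis ang",np.degrees(np.arctan2(d[1],d[0])))
v=(Tp-(P[0]+P[1])/2)[:2];print(v,np.linalg.norm(v),np.hypot(58,130))
a=np.arctan2(v[1],v[0])-np.arctan2(130,58);print("yaw from tab-bar",np.degrees(a))
# blue
print("blue tab",plane(t,(142,282),.24))
```

```text
L (array([ 0.5185, -0.2329,  0.2797]), np.float64(0.00407078789577363)) R (array([ 0.5367, -0.3136,  0.2794]), np.float64(0.00442998770336315)) C [ 0.5276 -0.2733  0.2795] T (array([ 0.5522, -0.1287,  0.2354]), np.float64(0.0022283368553156647)) 0.08272656984189015
Tplane [ 0.5519 -0.1289  0.24  ] [ 0.5583 -0.1273  0.24  ]
barplane [array([ 0.5184, -0.2349,  0.28  ]), array([ 0.5367, -0.3158,  0.28  ])] [ 0.5289 -0.2744  0.28  ] 0.08286791210021612
y axis ang 102.6961261162133
[0.0244 0.1464] 0.14843392068123937 142.35167719419397
yaw from tab-bar 14.58950181774321
blue tab [0.5029 0.2722 0.24  ]
```

```bash
cat >> h.py <<'E'
def plan(xyz,ydeg=None):
    "numbers for tool at xyz pointing down, tool y along world angle ydeg"
    o=manip.get_obs();q=o["tool_rot"];M=R.from_quat(np.array(q)[[1,2,3,0]]).as_matrix()
    sh=M.T@(np.array(xyz)-o["position"])/.25
    tu=np.zeros(3)
    if ydeg is not None:
        a=np.radians(ydeg);y=np.array([np.cos(a),np.sin(a),0]);z=np.array([0,0,-1.]);x=np.cross(y,z)
        tu=R.from_matrix(M.T@np.c_[x,y,z]).as_rotvec()/np.pi
    print("t",o["t"],"shift",sh.round(3),"turn",tu.round(4),"F",o["force"].round(1),"pos",o["position"].round(4),"op",round(o["opening"],3))
E
python3 - <<'E'
from h import *
plan([.258,-.65,.37]);plan([.40,-.39,.37],13.5);plan([.553,-.128,.37],13.5)
E
```

```text
t 0.3 shift [ 0.    -0.002 -0.71 ] turn [0. 0. 0.] F [-0.6 -1.   0.7] pos [ 0.2581 -0.6505  0.1925] op 0.999
t 0.3 shift [ 0.912 -0.76  -0.71 ] turn [-1.000e-04 -1.000e-04 -4.547e-01] F [-0.6 -1.   0.7] pos [ 0.2581 -0.6505  0.1925] op 0.999
t 0.3 shift [ 1.867 -1.508 -0.709] turn [-1.000e-04 -1.000e-04 -4.547e-01] F [-0.6 -1.   0.7] pos [ 0.2581 -0.6505  0.1925] op 0.999
```

```bash
python3 -m crank '[1,0,0,-0.71,0,0,0, 1,0,0,-0.71,0,0,0, 1,0,0,-0.71,0,0,0, 1,0,0,-0.71,0,0,0, 1,0.91,-0.76,-0.71,0,0,-0.455, 1,0.91,-0.76,-0.71,0,0,-0.455, 1,0.91,-0.76,-0.71,0,0,-0.455, 1,0.91,-0.76,-0.71,0,0,-0.455]'
python3 - <<'E'
from h import *
plan([.553,-.128,.37],13.5)
E
```

```text
t: 0.97
position: [0.3379, -0.5025, 0.3655]
tool_rot: [-0.0, 0.904, 0.427, 0.0]
force: [0.6, -0.4, 0.7]
opening: 0.997
t 0.9667 shift [ 1.704 -0.286 -0.018] turn [ 0.     -0.     -0.2938] F [ 0.6 -0.4  0.7] pos [ 0.3379 -0.5025  0.3655] op 0.997
```

```bash
python3 -m crank '[1,0.95,-0.16,-0.02,0,0,-0.294, 1,0.95,-0.16,-0.02,0,0,-0.294, 1,0.95,-0.16,-0.02,0,0,-0.294, 1,0.95,-0.16,-0.02,0,0,-0.294, 1,0.95,-0.16,-0.02,0,0,-0.294, 1,0.95,-0.16,-0.02,0,0,-0.294, 1,0.95,-0.16,-0.02,0,0,-0.294, 1,0.95,-0.16,-0.02,0,0,-0.294]'
python3 - <<'E'
from h import *
plan([.553,-.128,.36],13.5)
E
```

```text
t: 1.63
position: [0.4586, -0.2919, 0.3708]
tool_rot: [0.0, 0.615, 0.789, 0.0]
force: [0.1, -1.3, -0.8]
opening: 1.002
t 1.6333 shift [0.543 0.526 0.043] turn [0.0001 0.     0.0034] F [ 0.1 -1.3 -0.8] pos [ 0.4586 -0.2919  0.3708] op 1.002
```

```bash
python3 -m crank '[1,0.54,0.53,0.04,0,0,0, 1,0.54,0.53,0.04,0,0,0, 1,0.54,0.53,0.04,0,0,0, 1,0.54,0.53,0.04,0,0,0, 1,0.54,0.53,0.04,0,0,0, 1,0.54,0.53,0.04,0,0,0, 1,0.54,0.53,0.24,0,0,0, 1,0.54,0.53,0.24,0,0,0]'
python3 - <<'E'
from h import *
plan([.553,-.128,.205],13.5)
c=cam("scene");cv2.imwrite("pics/s2.png",c[0][:,:,::-1])
c=cam("top");cv2.imwrite("pics/t2.png",c[0][:,:,::-1])
E
```

```text
t: 2.3
position: [0.5524, -0.128, 0.3066]
tool_rot: [-0.002, 0.614, 0.789, -0.001]
force: [-1.2, 0.3, -2.3]
opening: 1.0
t 2.3 shift [-0.001  0.003  0.407] turn [-0.0011 -0.0006  0.0037] F [-1.2  0.3 -2.3] pos [ 0.5524 -0.128   0.3066] op 1.0
```

View pics/s2.png

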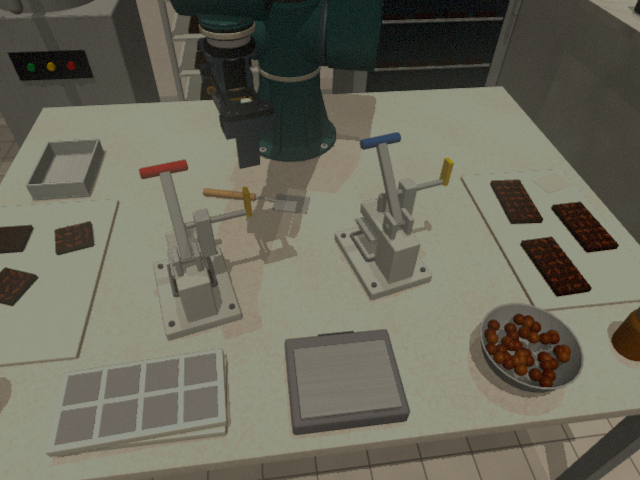

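The open fingers end at about (248,165), right above the yellow tab at (247,190). I'll descend, then close.

```bash
python3 -m crank '[1,0,0,0.1,0,0,0, 1,0,0,0.2,0,0,0, 1,0,0,0.3,0,0,0, 1,0,0,0.4,0,0,0, 1,0,0,0.4,0,0,0, 1,0,0,0.4,0,0,0]'
python3 - <<'E'
from h import *
plan([.553,-.128,.205],13.5)
c=cam("scene");cv2.imwrite("pics/s3.png",cv2.resize(c[0][120:260,130:310,::-1],None,fx=4,fy=4))
c=cam("top");cv2.imwrite("pics/t3.png",cv2.resize(c[0][180:310,340:520,::-1],None,fx=4,fy=4))
E
```

```text
t: 2.9
position: [0.5524, -0.1291, 0.21]
tool_rot: [-0.002, 0.615, 0.788, -0.001]
force: [-0.1, -0.5, 0.3]
opening: 1.001
t 2.9 shift [0.004 0.003 0.02 ] turn [-0.0013 -0.0007  0.0031] F [-0.1 -0.5  0.3] pos [ 0.5524 -0.1291  0.21  ] op 1.001
```

View pics/s3.png

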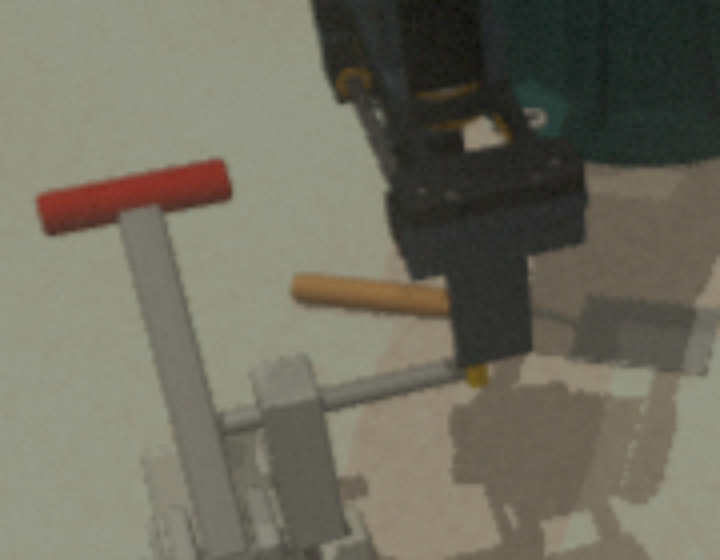

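View pics/t3.png

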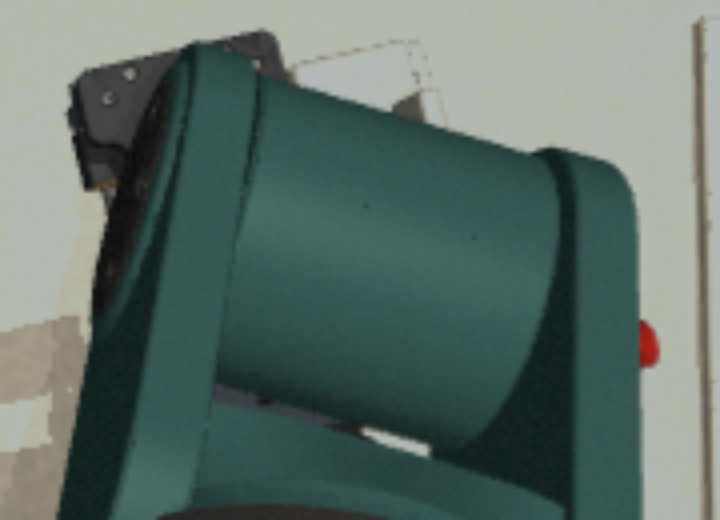

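The fingers straddle the tab, whose lower end shows at (477,375) in the crop, and the arm is clear of the red bar. Now I'll close.

```bash
python3 -m crank '[0.1,0,0,0,0,0,0, 0.1,0,0,0,0,0,0, 0.1,0,0,0,0,0,0, 0.1,0,0,0,0,0,0, 0.1,0,0,0,0,0,0, 0.1,0,0,0,0,0,0, 0.1,0,0,0,0,0,0, 0.1,0,0,0,0,0,0]' 20
```

```text
t: 3.67
position: [0.5535, -0.1291, 0.2115]
tool_rot: [-0.001, 0.615, 0.788, -0.0]
force: [-0.3, -0.1, 0.4]
opening: 0.447
```

```bash
python3 -m crank '[0.1,0,0,0,0,0,0, 0.1,0,0,0,0,0,0, 0.1,0,0,0,0,0,0, 0.1,0,0,0,0,0,0, 0.1,0,0,0,0,0,0, 0.1,0,0,0,0,0,0, 0.1,0,0,0,0,0,0, 0.1,0,0,0,0,0,0]' 20
```

```text
t: 4.33
position: [0.5536, -0.1291, 0.2114]
tool_rot: [-0.001, 0.615, 0.788, -0.0]
force: [2.4, 0.4, -1.0]
opening: 0.235
```

Opening is about 21 mm, so the tab is held. Pulling outwards along tool +x.

```bash
python3 -m crank '[0.1,0.03,0,0,0,0,0, 0.1,0.06,0,0,0,0,0, 0.1,0.09,0,0,0,0,0, 0.1,0.12,0,0,0,0,0, 0.1,0.13,0,0,0,0,0, 0.1,0.13,0,0,0,0,0]'
python3 - <<'E'
from h import *
plan([.553,-.128,.205],13.5)
E
```

```text
t: 4.83
position: [0.546, -0.098, 0.2115]
tool_rot: [0.001, 0.614, 0.789, -0.001]
force: [7.1, -13.3, -7.6]
opening: 0.237
t 4.8333 shift [-0.123 -0.002  0.026] turn [-0.0001  0.0009  0.0037] F [  7.1 -13.3  -7.6] pos [ 0.546  -0.098   0.2115] op 0.237
```

```bash
python3 -m crank '[0.6,0,0,0,0,0,0, 0.6,0,0,0,0,0,0, 0.6,0,0,0,0,0,0, 0.6,0,0,0,0,0,0, 0.6,0,0,0,0,0,0, 0.6,0,0,0,0,0,0, 0.6,0,0,0,0,0,0, 0.6,0,0,0,0,0,0]'; python3 -m crank '[0.6,0,0,-0.15,0,0,0, 0.6,0,0,-0.3,0,0,0, 0.6,0,0,-0.45,0,0,0, 0.6,0,0,-0.55,0,0,0, 0.6,0,0,-0.55,0,0,0, 0.6,0,0,-0.55,0,0,0]';python3 - <<'E'
from h import *
plan([.528,-.274,.35],13.5)
c=cam("scene");cv2.imwrite("pics/s4.png",cv2.resize(c[0][120:260,130:310,::-1],None,fx=4,fy=4))
p=[(b[0],b[1]) for b in blobs(c,'yel')];print(p)
q=plane(c,(255,190),.24);print(q)
E
```

```text
t: 5.5
position: [0.546, -0.098, 0.2115]
tool_rot: [0.001, 0.614, 0.789, -0.001]
force: [-1.1, -0.7, 0.8]
opening: 0.602
t: 6.0
position: [0.5465, -0.0978, 0.3504]
tool_rot: [0.002, 0.614, 0.789, -0.0]
force: [0.2, 0.1, -0.9]
opening: 0.601
t 6.0 shift [-0.665 -0.244  0.004] turn [0.0007 0.0013 0.0037] F [ 0.2  0.1 -0.9] pos [ 0.5465 -0.0978  0.3504] op 0.601
[([47, 62, 8, 9, 58], array([50.5       , 66.20689655])), ([441, 158, 12, 28, 194], array([446.56185567, 170.56701031])), ([259, 184, 8, 29, 156], array([262.83333333, 197.30769231]))]
[ 0.55805677 -0.11055453  0.24      ]
```

View pics/s4.png

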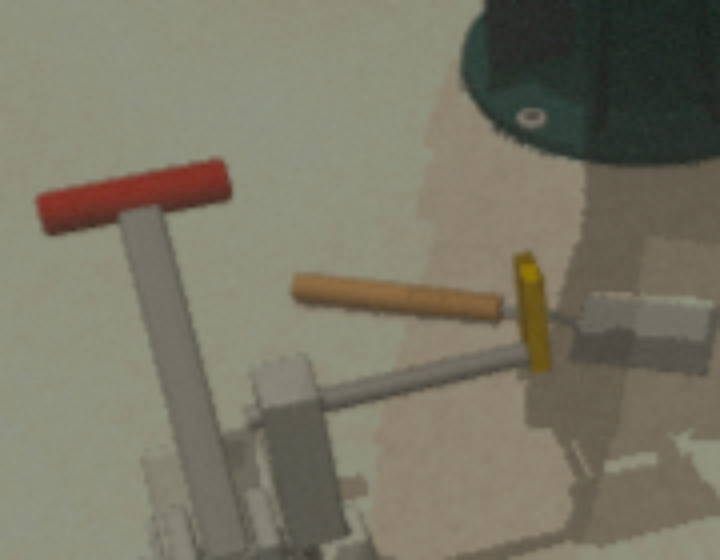

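The bolt is now clear of the arm: the tab has moved from (247,201) to (263,197). I'll check how far that is in mm.

Run:
```python
from h import *
c=cam("scene");d=plane(c,(262.83,197.31),.21)-plane(c,(246.85,200.78),.21);print(d,np.linalg.norm(d))
```

```text
[-0.00701224  0.0309421   0.        ] 0.031726724734251144
```

```bash
python3 -m crank '[0,-0.15,-0.05,0,0,0,0, 0,-0.3,-0.1,0,0,0,0, 0,-0.45,-0.15,0,0,0,0, 0,-0.6,-0.2,0,0,0,0, 0,-0.665,-0.245,0,0,0,0, 0,-0.665,-0.245,0,0,0,0, 0,-0.665,-0.245,0,0,0,0, 0,-0.665,-0.245,0,0,0,0]'; python3 -m crank '[0,0,0,0,0,0,0, 0,0,0,0,0,0,0, 0,0,0,0,0,0,0, 0,0,0,0,0,0,0, 0,0,0,0,0,0,0, 0,0,0,0,0,0,0]';python3 - <<'E'
from h import *
plan([.528,-.274,.295],13)
c=cam("scene");cv2.imwrite("pics/s5.png",cv2.resize(c[0][80:260,80:310,::-1],None,fx=3,fy=3))
E
```

```text
t: 6.77
position: [0.5265, -0.2731, 0.3472]
tool_rot: [-0.001, 0.615, 0.789, -0.001]
force: [-0.3, 0.5, 1.0]
opening: 0.047
t: 7.27
position: [0.5266, -0.2729, 0.3473]
tool_rot: [-0.0, 0.614, 0.789, -0.001]
force: [-0.6, -0.1, 0.6]
opening: 0.006
t 7.2667 shift [-0.006  0.005  0.209] turn [-0.0009  0.0003  0.0066] F [-0.6 -0.1  0.6] pos [ 0.5266 -0.2729  0.3473] op 0.006
```

View pics/s5.png

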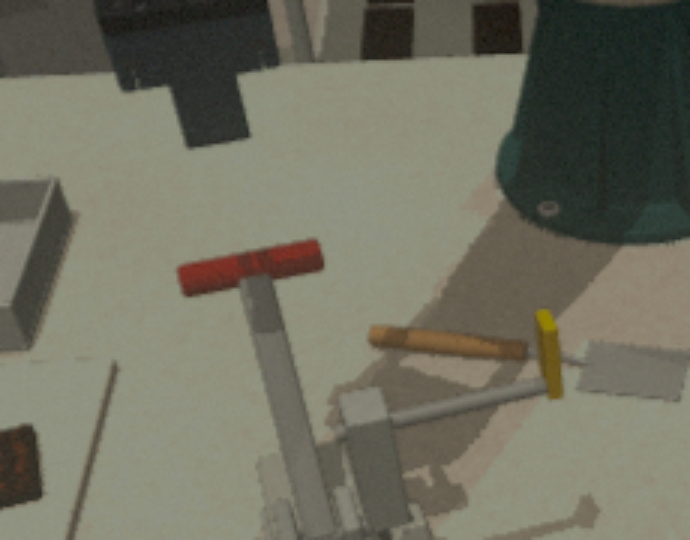

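```bash
python3 -m crank '[0,0,0,0.1,0,0,0, 0,0,0,0.18,0,0,0, 0,0,0,0.23,0,0,0, 0,-0.025,0.0,0.25,0,0,0, 0,0,-0.051,0.275,0,0,0, 0,0,-0.075,0.3,0,0,0, 0,0,-0.096,0.327,0,0,0, 0,0,-0.096,0.33,0,0,0]'
python3 - <<'E'
from h import *
plan([.528,-.274,.295],13)
c=cam("scene");cv2.imwrite("pics/s6.png",cv2.resize(c[0][80:260,80:310,::-1],None,fx=3,fy=3))
E
```

```text
t: 7.98
position: [0.5022, -0.2793, 0.2641]
tool_rot: [-0.001, 0.615, 0.789, -0.001]
force: [0.0, 0.4, -0.3]
opening: 0.002
t 7.9833 shift [-0.005  0.105 -0.124] turn [-0.001   0.0001  0.0063] F [ 0.   0.4 -0.3] pos [ 0.5022 -0.2793  0.2641] op 0.002
```

View pics/s6.png

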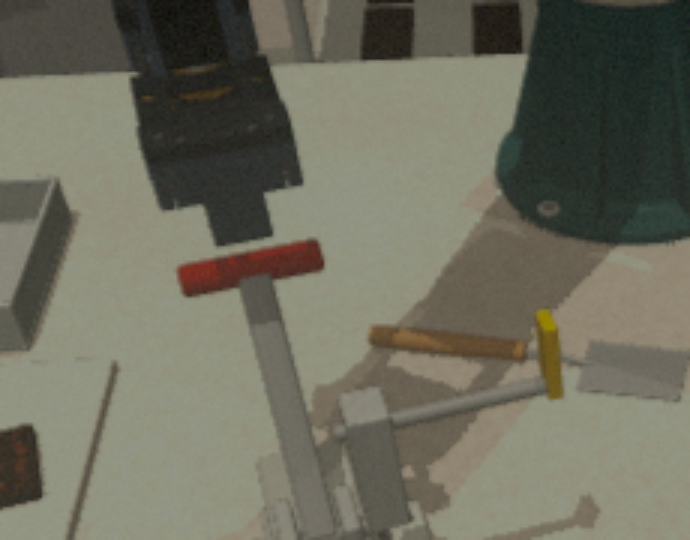

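The fingers end at (240,240), in front of the bar; the bar is still up, so they passed it without touching. One typed row also had a stray sideways value, which did no harm. I'll lift, go back behind the bar's crown, and press down before following the arc.

```bash
python3 -m crank '[0,0,0,-0.12,0,0,0, 0,0,0,-0.24,0,0,0, 0,0,0,-0.24,0,0,0, 0,0,0.12,-0.24,0,0,0, 0,0,0.14,-0.24,0,0,0, 0,0,0.14,-0.24,0,0,0, 0,0,0.14,-0.24,0,0,0]'
python3 - <<'E'
from h import *
plan([.536,-.272,.295],13)
c=cam("top");cv2.imwrite("pics/t7.png",c[0][:,:,::-1])
s=cam("scene");
h=cv2.cvtColor(s[0],cv2.COLOR_RGB2HSV);m=((h[...,0]<6)|(h[...,0]>174))&(h[...,1]>150)
m[:140]=0;m[200:]=0;m[:,:120]=0;m[:,210:]=0
ys,xs=np.where(m);print(xs.min(),xs.max(),ys.min(),ys.max(),xs.mean(),ys.mean())
print(plane(s,(xs.mean(),ys.mean()),.28))
E
```

```text
t: 8.62
position: [0.5369, -0.2706, 0.3243]
tool_rot: [-0.001, 0.614, 0.789, -0.001]
force: [-0.4, 0.6, 0.4]
opening: 0.007
t 8.6167 shift [-0.005 -0.005  0.117] turn [-0.001   0.0001  0.0065] F [-0.4  0.6  0.4] pos [ 0.5369 -0.2706  0.3243] op 0.007
140 186 161 175 162.572 167.884
[ 0.52591733 -0.2737197   0.28      ]
```

```bash
python3 -m crank '[0,0,0,0.05,0,0,0, 0,0,0,0.1,0,0,0, 0,0,0,0.13,0,0,0, 0,0,0,0.15,0,0,0, 0,0,0,0.17,0,0,0, 0,0,0,0.17,0,0,0]'
python3 - <<'E'
from h import *
plan([.536,-.272,.295],13)
c=cam("scene");cv2.imwrite("pics/s8.png",cv2.resize(c[0][80:260,80:310,::-1],None,fx=3,fy=3))
E
```

```text
t: 9.22
position: [0.5358, -0.2706, 0.2805]
tool_rot: [-0.002, 0.615, 0.789, -0.002]
force: [0.2, 0.5, -0.1]
opening: 0.005
t 9.2167 shift [-0.006 -0.001 -0.058] turn [-0.0014 -0.0002  0.0063] F [ 0.2  0.5 -0.1] pos [ 0.5358 -0.2706  0.2805] op 0.005
```

View pics/s8.png

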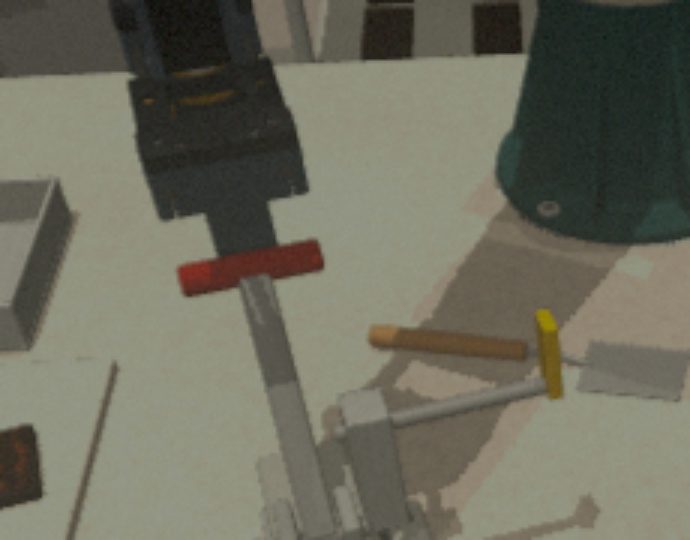

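Run:
```python
from h import *
o=manip.get_obs();p=o["position"]
for n in("scene","top"):
    c=cam(n);print(n,proj(c,p),proj(c,p+[0,0,.079]),"bar",proj(c,[.528,-.274,.28]))
    im=c[0][:,:,::-1].copy()
    x0,y0=(80,80) if n=="scene" else (380,180)
    im=cv2.resize(im[y0:y0+180,x0:x0+220],None,fx=3.3,fy=3.3)
    for P,col in((p,(0,255,0)),(np.array([.528,-.274,.28]),(255,0,255))):
        q=(proj(c,P)-[x0,y0])*3.3;cv2.circle(im,tuple(int(v) for v in q),3,col,-1)
    cv2.imwrite(f"pics/{n}9.png",im)
print(o["joint_positions"])
```

```text
scene [163.55497531 170.55914732] [153.39106126 132.55608353] bar [162.29534555 168.57743892]
top [475.98138701 265.98096566] [497.62099952 265.12886084] bar [477.77875818 271.04209068]
[-0.50522856  0.12982916  1.87786683 -0.00277677  1.13687543 -0.75075942]
```

View pics/scene9.png

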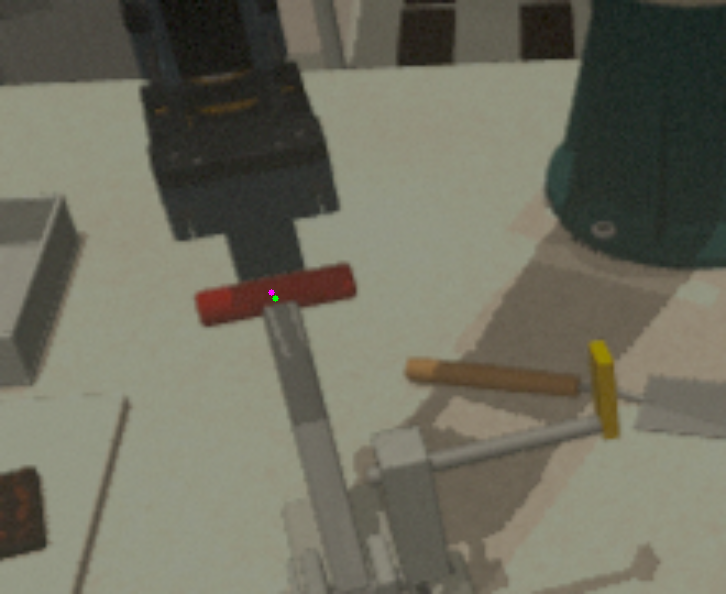

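View pics/top9.png

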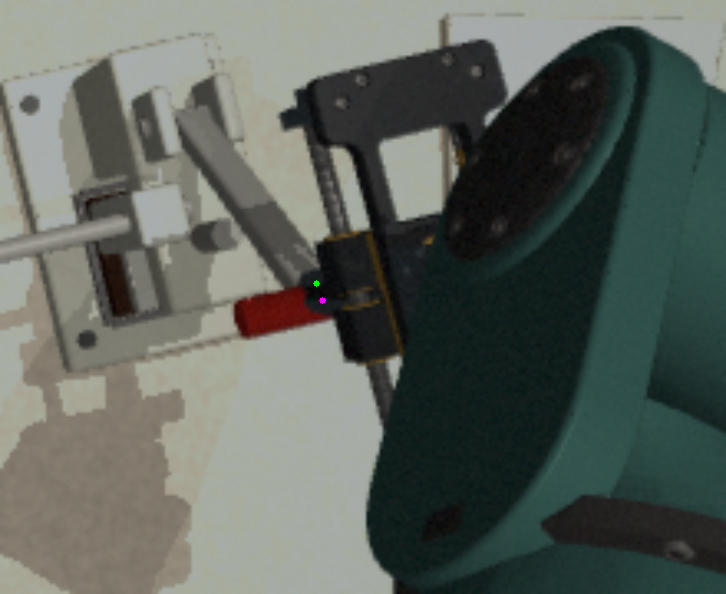

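Run:
```python
from h import *
c=cam("scene")
for p,s in(([.5266,-.2729,.3473],"152.5,127"),([.5022,-.2793,.2641],"160,161"),([.5358,-.2706,.2805],"?"),([.5524,-.128,.3066],"248,165")):print(proj(c,p),s)
```

```text
[154.47301311 136.1895356 ] 152.5,127
[162.67190485 167.42916682] 160,161
[163.72013511 170.81420596] ?
[242.10974955 159.37088098] 248,165
```

Run:
```python
from h import *
c=cam("scene");x=np.array([.974,.225,0])
for p,s,o in(([.5266,-.2729,.3473],"152.5,127",[0,.0135]),([.5022,-.2793,.2641],"160,161",[0,.0135]),([.5524,-.128,.3066],"248,165",[.0455,.059]),([.5524,-.1291,.21],"253.7,210",[.0455,.059])):
  print(s,[proj(c,np.array(p)+a*x).round(1).tolist() for a in o], [ (proj(c,np.array(p)+a*x+[0,0,.02])).round(1).tolist() for a in o])
```

```text
152.5,127 [[154.5, 136.2], [155.4, 140.3]] [[151.7, 126.0], [152.7, 130.1]]
160,161 [[162.7, 167.4], [163.6, 171.5]] [[160.3, 158.6], [161.3, 162.7]]
248,165 [[248.6, 174.1], [250.6, 178.7]] [[247.6, 164.6], [249.6, 169.1]]
253.7,210 [[252.5, 216.0], [254.4, 220.7]] [[251.6, 207.9], [253.5, 212.6]]
```

In every view the visible finger end sits about 20 mm above the reported TCP. So the tip is really near z 0.300 and hasn't reached the bar (top 0.290), which fits the zero force and the earlier miss. I'll keep going down from here.

```bash
python3 -m crank '[0,0,0,0.02,0,0,0, 0,0,0,0.04,0,0,0, 0,0,0,0.06,0,0,0, 0,0,0,0.07,0,0,0]'
python3 - <<'E'
from h import *
plan([.536,-.272,.295],13)
c=cam("scene");cv2.imwrite("pics/s10.png",cv2.resize(c[0][80:260,80:310,::-1],None,fx=3,fy=3))
E
```

```text
t: 9.8
position: [0.5363, -0.2709, 0.2641]
tool_rot: [-0.001, 0.615, 0.789, -0.001]
force: [-0.8, -0.6, 3.1]
opening: 0.004
t 9.8 shift [-0.004 -0.003 -0.123] turn [-0.001   0.0002  0.0063] F [-0.8 -0.6  3.1] pos [ 0.5363 -0.2709  0.2641] op 0.004
```

View pics/s10.png

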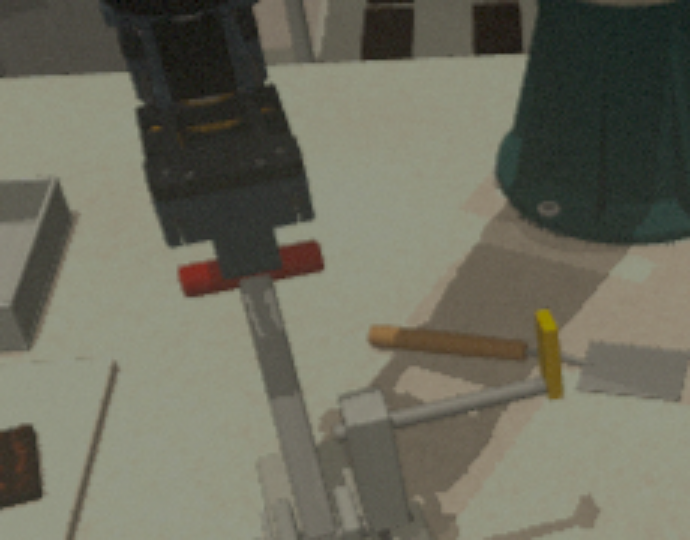

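```bash
python3 -m crank '[0,0,0,0.03,0,0,0, 0,0,-0.01,0.05,0,0,0, 0,0,-0.03,0.07,0,0,0, 0,0,-0.05,0.09,0,0,0, 0,0,-0.075,0.115,0,0,0, 0,0,-0.09,0.135,0,0,0]'
python3 - <<'E'
from h import *
plan([.536,-.272,.295],13)
c=cam("scene");cv2.imwrite("pics/s11.png",cv2.resize(c[0][80:260,80:310,::-1],None,fx=3,fy=3))
E
```

```text
t: 10.35
position: [0.5134, -0.2765, 0.2294]
tool_rot: [-0.001, 0.615, 0.789, -0.001]
force: [1.8, 1.0, 0.5]
opening: 0.002
t 10.35 shift [-0.005  0.091 -0.263] turn [-0.0011  0.0001  0.0063] F [1.8 1.  0.5] pos [ 0.5134 -0.2765  0.2294] op 0.002
```

View pics/s11.png

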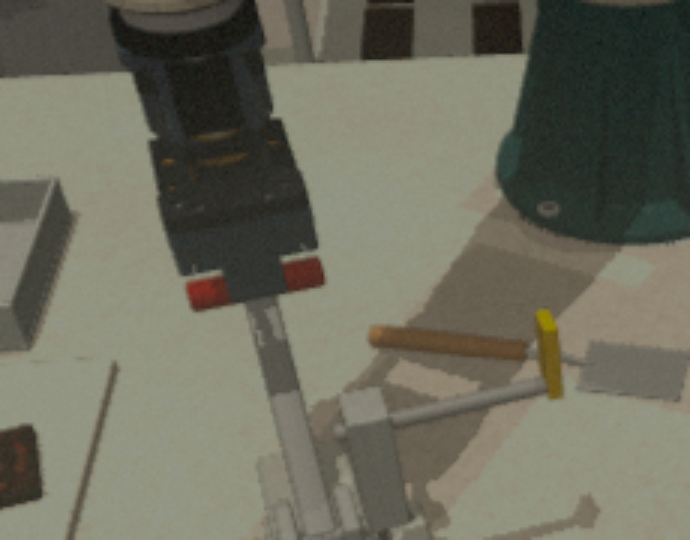

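```bash
cat >> h.py <<'E'
X=np.array([.974,.225,0]);B0=np.array([.527,-.274,.28])
def bar(v): 
    return B0+X*((50-170*np.cos(.873-v))+59.3)/1000+np.array([0,0,(150+170*np.sin(.873-v)-280.2)/1000])
def px(p): return float((np.array(p)-B0)@X*1000-59.3)
E
python3 - <<'E'
from h import *
c=cam("scene");o=manip.get_obs()
print(px(o["position"]),o["position"][2])
for v in np.arange(0,.9,.1):print(round(v,1),proj(c,bar(v)).round(1),(bar(v)).round(3),px(bar(v)))
E
```

```text
-73.47323575605769 0.2291049149431581
0.0 [162.3 168.2] [ 0.527 -0.274  0.28 ] -59.2302613471065
0.1 [162.8 169.5] [ 0.515 -0.277  0.269] -71.68057611735405
0.2 [163.5 171.6] [ 0.504 -0.279  0.256] -82.91586216382751
0.3 [164.4 174.4] [ 0.494 -0.282  0.242] -92.82386022224229
0.4 [165.4 178. ] [ 0.486 -0.283  0.227] -101.30557285114737
0.5 [166.6 182.1] [ 0.479 -0.285  0.212] -108.27625358163621
0.6 [168.  186.9] [ 0.474 -0.286  0.196] -113.6662536760505
0.7 [169.4 192.1] [ 0.47  -0.287  0.179] -117.42171803514397
0.8 [170.9 197.8] [ 0.468 -0.288  0.162] -119.50512330043196
```

The bar has come down to about v = 0.3, judging by its centre at (165,175). I'll follow the arc on down.

```bash
python3 -m crank '[0,0,-0.03,0.03,0,0,0, 0,0,-0.06,0.05,0,0,0, 0,0,-0.086,0.07,0,0,0, 0,0,-0.1,0.1,0,0,0, 0,0,-0.114,0.13,0,0,0, 0,0,-0.126,0.16,0,0,0, 0,0,-0.138,0.19,0,0,0]'
python3 - <<'E'
from h import *
o=manip.get_obs();print(px(o["position"]));plan([.536,-.272,.295],13)
c=cam("scene");cv2.imwrite("pics/s12.png",cv2.resize(c[0][80:260,80:310,::-1],None,fx=3,fy=3))
E
```

```text
t: 11.03
position: [0.4788, -0.2848, 0.1809]
tool_rot: [-0.002, 0.615, 0.789, -0.002]
force: [0.8, 0.1, 0.2]
opening: 0.004
-108.64171323804533
t 11.0333 shift [-0.006  0.232 -0.458] turn [-0.0016 -0.0003  0.0061] F [0.8 0.1 0.2] pos [ 0.4788 -0.2848  0.1809] op 0.004
```

View pics/s12.png

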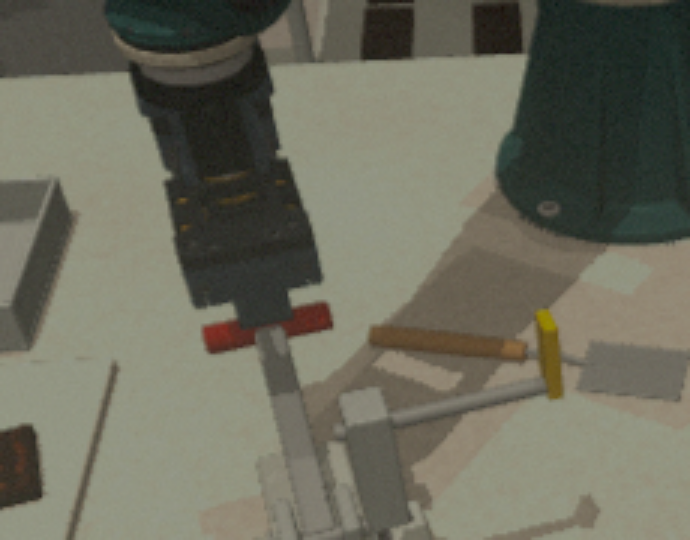

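Bar centre is at about (169,189), so v ≈ 0.65. Pressing on down to the stop.

```bash
python3 -m crank '[0,0,-0.01,0.03,0,0,0, 0,0,-0.015,0.06,0,0,0, 0,0,-0.02,0.09,0,0,0, 0,0,-0.02,0.12,0,0,0, 0,0,-0.02,0.145,0,0,0, 0,0,-0.02,0.16,0,0,0, 0,0,-0.02,0.165,0,0,0]'
python3 - <<'E'
from h import *
o=manip.get_obs();print(px(o["position"]));plan([.536,-.272,.295],13)
c=cam("scene");cv2.imwrite("pics/s13.png",cv2.resize(c[0][80:260,80:310,::-1],None,fx=3,fy=3))
E
```

```text
t: 11.67
position: [0.4727, -0.2856, 0.1387]
tool_rot: [-0.003, 0.615, 0.789, -0.002]
force: [-12.8, 6.4, 33.6]
opening: 0.006
-114.76133976873513
t 11.6667 shift [-0.007  0.254 -0.627] turn [-0.0024 -0.0009  0.0062] F [-12.8   6.4  33.6] pos [ 0.4727 -0.2856  0.1387] op 0.006
```

View pics/s13.png

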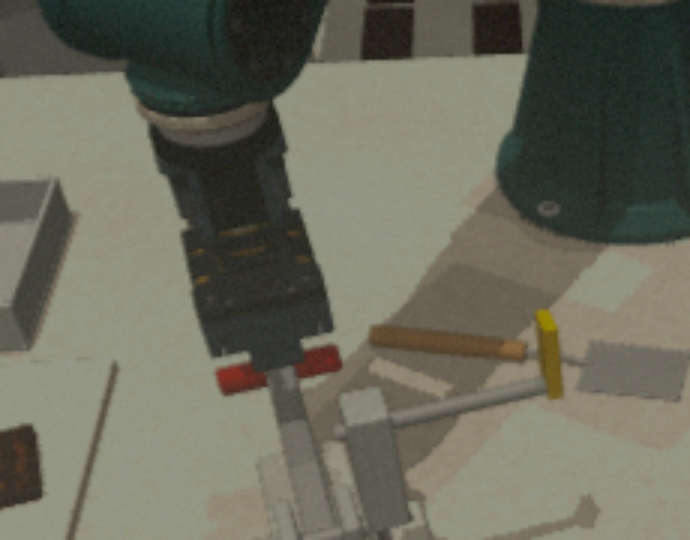

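The force has risen to 34 N, so the handle is at its stop; the bar centre is near (173,203). I'll lift straight off and check.

```bash
python3 -m crank '[0,0,0,-0.03,0,0,0, 0,0,0,-0.1,0,0,0, 0,0,0,-0.25,0,0,0, 0,0,0,-0.4,0,0,0, 0,0,0,-0.5,0,0,0, 0,0,0,-0.5,0,0,0, 0,0,0,-0.5,0,0,0, 0,0,0,-0.5,0,0,0]'
python3 - <<'E'
from h import *
o=manip.get_obs();print(o["t"],o["force"].round(2),np.abs(o["joint_vel"]).max())
c=cam("scene");cv2.imwrite("pics/s14.png",cv2.resize(c[0][80:260,80:310,::-1],None,fx=3,fy=3))
h=cv2.cvtColor(c[0],cv2.COLOR_RGB2HSV);m=((h[...,0]<6)|(h[...,0]>174))&(h[...,1]>150)
m[:160]=0;m[230:]=0;m[:,:130]=0;m[:,210:]=0
ys,xs=np.where(m);print("bar",xs.mean(),ys.mean(),len(xs))
for v in(.65,.7,.75,.8,.87):print(v,proj(c,bar(v)).round(1))
print([b[1] for b in blobs(c,'yel')])
E
```

```text
t: 12.38
position: [0.4734, -0.2854, 0.2629]
tool_rot: [-0.004, 0.615, 0.789, -0.002]
force: [0.3, -0.1, -1.2]
opening: 0.002
12.3833 [ 0.32 -0.13 -1.16] 0.014307420570742056
bar 167.10569105691056 202.4471544715447 123
0.65 [168.7 189.5]
0.7 [169.4 192.1]
0.75 [170.2 194.9]
0.8 [170.9 197.8]
0.87 [172.1 202. ]
[array([50.4137931 , 66.22413793]), array([446.58854167, 170.72395833]), array([262.83333333, 197.18589744])]
```

View pics/s14.png

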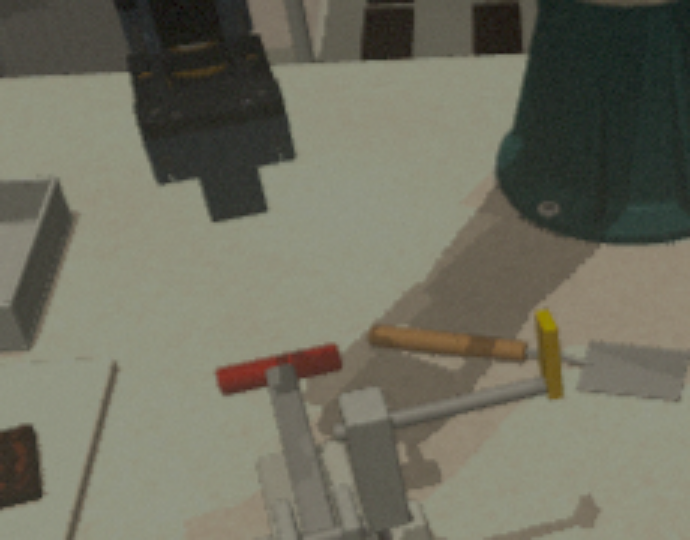

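The bar stays down: row 202.4 in the image against 202.0 predicted at the stop. The tab is unchanged at (263,197), and the gripper is clear and still.

```bash
python3 -c "
from cell import manip
print(manip.sign_off())"
```

```text
the job is handed in; nothing more can be done
None
```

I slid the red press's catch out, brought its red handle down to the stop, lifted clear and handed the job in at about 12.4 s. Hand-in reported no verdict.

**Catch:** I pinched the yellow tab and pulled it out about 32 mm, measured in the images (25 mm was needed). The tab was in the same place in the last picture.

**Handle:** The wrist force rose to 34 N upward at the end of the push, which means the stop. After lifting clear, the bar was at image row 202.4, against 202.0 predicted at the stop. Its column was off (167 against 172), but that red mask caught only part of the bar; in the picture itself the bar's centre is near column 173.

**At hand-in:** The gripper was well above the press with about 1 N on the wrist, which is noise, and the arm was still. It never went near the blue press.

**What went wrong or disagreed:**
- **First press missed:** The fingers passed in front of the bar without touching it, so I lifted and tried again. In the pictures the finger ends sit about 20 mm above the reported TCP. I corrected for that but did not find the cause.
- **Typing slip:** One row of that first press had a stray sideways value of about 6 mm, with no effect.
- **Tab-to-bar distance:** I first measured 148 mm between the tab and the bar, against 142 mm from the drawing, so the catch's starting position was only known to a few millimetres.

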